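Sort stamping dies through the slot gauge

TASK

Sort the three stamping dies on the leather bench by the slot gauge: each die that fits goes through the slot in the sloping plate and falls into the box below, and each that is too thick to pass ends up standing upright on the floor of the low reject tray. They look alike but for their thickness, so try them; leave the other things on the bench where they are, and let go of everything at the end.

Things in the scene. Friction and masses are not known exactly. Their poses are not given: they have to be found in the camera images.
- die_a: steel die standing upright: rectangular body 30 mm high and 30 mm wide along its own y, carrying a square stem 14 x 14 mm (sides along its x, y), 35 mm high; 65 mm high in all, about 0.2 kg. The body is either 20 mm thick along its x (fits the slot) or 28 mm (too thick): which is not told. Origin: centre of the underside; z up the stem
- die_b: steel die standing upright: rectangular body 30 mm high and 30 mm wide along its own y, carrying a square stem 14 x 14 mm (sides along its x, y), 35 mm high; 65 mm high in all, about 0.2 kg. The body is either 20 mm thick along its x (fits the slot) or 28 mm (too thick): which is not told. Origin: centre of the underside; z up the stem
- die_c: steel die standing upright: rectangular body 30 mm high and 30 mm wide along its own y, carrying a square stem 14 x 14 mm (sides along its x, y), 35 mm high; 65 mm high in all, about 0.2 kg. The body is either 20 mm thick along its x (fits the slot) or 28 mm (too thick): which is not told. Origin: centre of the underside; z up the stem
- gauge: fixed gauge box, 170 mm (x) by 150 mm (y). Its lid is a steel plate 12 mm thick sloping at 30 degrees: front edge (-x, to the robot) 116 mm high, back edge 214 mm; upward normal (-0.5, 0, 0.866) in the box frame. A slot goes square through the plate (slot) and is the only way into the closed catch box below (clear back wall). Origin: centre of the underside, z up
- slot (a point): centre of the slot mouth on the plate's upper face, at (-26, 0, 150) mm from the gauge origin; axes as the gauge box (not tilted). The slot is 34 mm along the box's y and 24 mm along the slope, edges just broken; it goes in along (0.5, 0, -0.866) of the box. Under the plate a lip continues its lower side for 29 mm
- catch (a point): centre of the catch box's inner floor, 6 mm above the table; the space inside is 154 mm (x) by 134 mm (y); axes as the gauge box
- tray: fixed low wooden reject tray, 120 x 120 mm, 14 mm high, walls 5 mm thick, floor 5 mm thick. Origin: centre of its underside
- jar: bystander, loose: glass jar with steel lid, 48 mm across, 75 mm high, standing. Origin: centre of the underside
- bottle: bystander, loose: water bottle, 64 mm across, 200 mm high, standing. Origin: centre of the underside
- tin: bystander, loose: small open round tin, 52 mm across, 30 mm high, standing. Origin: centre of the underside
- spool: bystander, loose: wooden thread spool, 40 mm across, 56 mm high, standing. Origin: centre of the underside
- block: bystander, loose: dark wood block 70 x 50 x 40 mm (its x, y, z), standing. Origin: centre of the underside
- mallet: bystander, loose: hammer, 240 mm long, lying along its own x, head at +x. Origin at its middle, underside
- driver: bystander, loose: screwdriver, 170 mm long, lying along its own x, tip at +x. Origin at its middle, underside

How it is judged:
At the end, for the whole second after the job is handed in: Both dies whose bodies are 20 mm thick are inside the catch box under the gauge plate (origin less than 90 mm above its floor), at rest; the 28 mm die stands on the tray's floor within its walls, upright within 0.1 rad, at rest and released (x of die_a in the frame of catch between -0.078 and 0.08 m and y of die_a in the frame of catch between -0.068 and 0.068 m and z of die_a in the frame of catch between -0.01 and 0.09 m and linear speed of each of die_a, die_c, die_b below 0.02 m/s and x of die_c in the frame of catch between -0.078 and 0.08 m and y of die_c in the frame of catch between -0.068 and 0.068 m and z of die_c in the frame of catch between -0.01 and 0.09 m and x of die_b in the frame of tray between -0.052 and 0.052 m and y of die_b in the frame of tray between -0.052 and 0.052 m and height (world z) of die_b below 0.012 m and angle between die_b's own z axis and vertical below 0.1 rad and contact force between the fingers and die_b below 0.1 N); the robot touches nothing.
It fails at once if a bystander is pushed more than 30 mm out of its place (distance of any of jar, bottle, tin, spool, block, mallet, driver from where it was at the start of the episode above 0.03 m).
It fails at once if a standing bystander is knocked over (angle between any of jar, bottle, tin, spool, block's own z axis and vertical above 0.6 rad).
It also fails if it takes over 72 s, if anything falls off the work surface, if the arm or the gripper's body presses on something with over 40 N, if the wrist force passes 120 N, or if a joint passes its speed limit or range.

ROBOT

A 6-joint arm with a two-finger parallel gripper is mounted at the origin on the work surface. World frame = base frame: x ahead of the robot, y to its left, z up, the work surface at z = 0. Lengths are in m, angles in rad, forces in N, time in s.
With the tool pointing down it reaches from about 0.3 to 0.825 m from the base axis. Payload 5.4 kg.
Tool frame: the origin (TCP) lies on the centre line of the jaws, within the pads' length; the fingertips stand 22 mm ahead of it and the grasp point (between the pads) lies 3 mm ahead of it; z points along the fingers, y is the direction in which the jaws open and shut (so a half turn about z gives the same grasp; the last joint's range is limited). The gripper opens to 92 mm and grips with 3 to 60 N. Pads are 20 mm wide; open, the fingers measure 128 mm over their backs; the gripper's body (75 mm by 189 mm) begins 69 mm behind the grasp point.
Start: joints at [-1.356, 0.158, 1.597, -0, 1.386, -0.21], TCP at [0.237, -0.524, 0.237] pointing down, gripper open.
Joint ranges: [-2.91, 2.91], [-0.94, 2.29], [0.18, 2.7], [-1.29, 4.43], [0.17, 2.64], [-3, 3]. Speed limits (rad/s): [2.57, 2.57, 3.14, 3.14, 3.14, 3.14].

INTERFACE

Orientations are given as a 3x3 rotation matrix whose columns are the frame's x, y, z axes.
In Python, from workcell import env, viewer, workorder gives the robot as it stands. The module is installed in compiled form; this text tells all that it offers. Calls block until the motion is done:
- env.move_ptp(position, orientation): joint-space move of the TCP to a pose.
- env.move_straight(position, attitude=None, feed=0.15, max_force=None): straight line of the TCP; attitude=None keeps the orientation; feed is the mean speed in m/s. With max_force (N) it stops when the force on the tool has changed by that much, and returns True; else False.
- env.movej(angles): joint-space move.
- env.release() and env.gripper_close(squeeze=None): open the fingers fully, or close them until they stop; squeeze is the grip in N (None keeps the last).
- env.dwell(seconds).
- env.ik(position, orientation): joint angles nearest the present ones, or None.
- env.get_state(): the state.
- viewer.camera(name): name is "side" or "top"; returns the picture (384x512x3 uint8, red, green, blue); there is no depth.
- viewer.camera_model(name): a dict with "fx", "fy", "cx", "cy" (pixels), "rvec" (rotation vector, rad) and "tvec" (3), from world to camera coordinates, as OpenCV has them. Camera axes: x right, y down, z forward; pixel columns grow to the right and rows downward; lengths in m; the calibration is good to about 2 mm. A picture is of the moment at which its call begins. camera_model takes no time and is no camera call.
A pose or a line that the arm cannot do raises env.Unreachable and nothing moves.
- workorder.finish_job(): hands the job in, once; it reports no verdict.
The state is a dict: "time": time; "qpos": joint angles; "qvel": joint speeds; "joint_efforts": joint torques, N m; "tool_pos": TCP position; "ee_rot": TCP orientation; "wrist_force": force on the tool from outside, world axes, zero at the start; "wrist_torque": the same for the moment, N m; "opening": finger opening in m.
Only numpy, scipy, OpenCV 4.12 (cv2) and the standard library are available. Lean on these libraries where they do the work, as an engineer would, in place of code of your own. Each camera call takes 0.05 s, during which the arm holds its last target. There are 200 camera calls.

## Working session

There is one attempt and no reset: what is moved stays moved. The work goes in short steps, each a Python script; the robot and the scene stay as the last script left them, time stands still between calls to the robot, and variables do not carry over. Pictures are saved under pics/ and viewed, about 8 in all and at most 12, crops included, and the job is handed in when it is done.

```bash
mkdir -p pics; python3 - <<'E'
from workcell import env, viewer, workorder
import cv2
for n in("top","side"):
    im=viewer.camera(n); cv2.imwrite(f"pics/{n}0.png",cv2.resize(im[:,:,::-1],(800,600),interpolation=cv2.INTER_CUBIC)); cv2.imwrite(f"{n}_raw.png",im[:,:,::-1])
    m=viewer.camera_model(n); print(n,m)
    import numpy as np
    R=cv2.Rodrigues(np.array(m["rvec"]))[0]; print(-R.T@np.array(m["tvec"]).ravel(), R)
s=env.get_state(); print(s["tool_pos"],s["ee_rot"],s["opening"],s["time"])
E
```

```text
top {'fx': 365.23370330292215, 'fy': 365.23370330292215, 'cx': 256.27917887063245, 'cy': 191.132769839296, 'rvec': array([ 2.14708   , -2.19188285,  0.07507371]), 'tvec': array([-0.0286656 ,  0.57373628,  0.90957022])}
[ 0.49285818 -0.05518092  0.95465119] [[-0.01989746 -0.99964917 -0.01748212]
 [-0.99611036  0.02132219 -0.08549569]
 [ 0.08583845  0.01571298 -0.99618515]]
side {'fx': 465.23001481145116, 'fy': 465.23001481145116, 'cx': 255.13927301208915, 'cy': 192.2811543116775, 'rvec': array([ 0.48263025, -2.70299934,  1.20614088]), 'tvec': array([0.5199446 , 0.23986678, 1.0295367 ])}
[0.27891618 0.74854266 0.86586022] [[-9.38314018e-01 -3.45783637e-01  6.93145995e-04]
 [-2.31463593e-01  6.26604882e-01 -7.44171302e-01]
 [ 2.56887930e-01 -6.98426803e-01 -6.67988467e-01]]
[ 0.23684301 -0.52337378  0.23570177] [[ 9.11127473e-01  4.12124509e-01 -3.42358617e-04]
 [ 4.12124470e-01 -9.11125980e-01  1.69413457e-03]
 [ 3.86262546e-04 -1.68466691e-03 -9.99998506e-01]] 0.09161150448612726 0.1
```

View pics/top0.png

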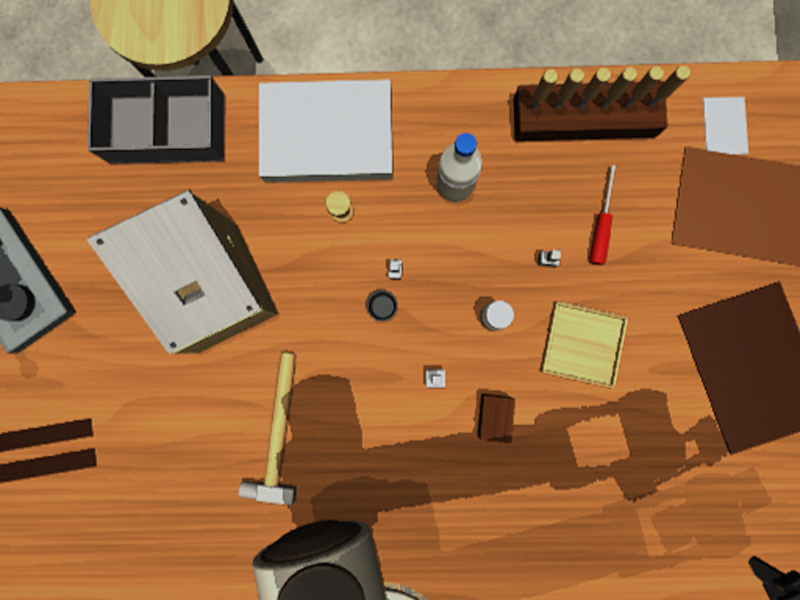

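View pics/side0.png

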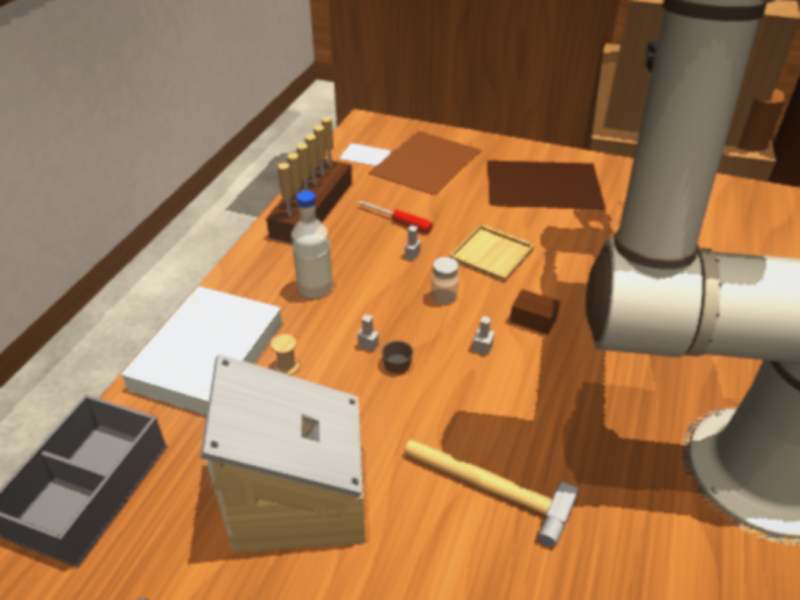

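The top view shows three dies at (396,268), (549,258) and (435,378), the slot at (190,292) and the tray at (585,344). In the side view the slot is at (310,428) and the low edge of the plate faces the robot. Next I'll measure with masks and one composite crop.

```bash
python3 - <<'E'
import cv2,numpy as np
t=cv2.imread("top_raw.png");s=cv2.imread("side_raw.png")
def crop(im,x,y,w,h,k): return cv2.resize(im[y:y+h,x:x+w],None,fx=k,fy=k,interpolation=cv2.INTER_NEAREST)
c=np.zeros((600,800,3),np.uint8)
def put(a,x,y): c[y:y+a.shape[0],x:x+a.shape[1]]=a
put(crop(t,52,118,130,112,3),0,0); put(crop(s,125,222,115,105,3),400,0)
for i,(x,y) in enumerate([(253,172),(352,165),(278,242)]): put(crop(t,x-16,y-16,32,32,6),i*195,380)
put(crop(t,342,188,64,64,3),590,380)
cv2.imwrite("pics/comp.png",c)
for n,im,seed,rect in(("top",t,(95,160),(50,110,140,130)),("side",s,(165,260),(120,215,125,120))):
    hsv=cv2.cvtColor(im,cv2.COLOR_BGR2HSV); 
    m=((hsv[...,1]<60)&(hsv[...,2]>95)).astype(np.uint8)*255
    x,y,w,h=rect; mm=np.zeros_like(m); mm[y:y+h,x:x+w]=m[y:y+h,x:x+w]
    cs,hi=cv2.findContours(mm,cv2.RETR_CCOMP,cv2.CHAIN_APPROX_NONE)
    i=max(range(len(cs)),key=lambda i:cv2.contourArea(cs[i])); k=cs[i]
    print(n,"area",cv2.contourArea(k),"quad",cv2.approxPolyDP(k,8,True).reshape(-1,2).tolist())
    for j in range(len(cs)):
        if hi[0][j][3]==i and cv2.contourArea(cs[j])>4: print(" hole",cv2.contourArea(cs[j]),cv2.minAreaRect(cs[j]))
hsv=cv2.cvtColor(t,cv2.COLOR_BGR2HSV); print(t[cv2.UMat is None or 172,253],hsv[165,352],hsv[242,278])
m=((hsv[...,1]<70)).astype(np.uint8)
for x,y in [(253,172),(352,165),(278,242)]:
    print("sat\n",hsv[y-9:y+10,x-9:x+10,1] if x==278 else ""); 
    mm=np.zeros_like(m); mm[y-14:y+15,x-14:x+15]=m[y-14:y+15,x-14:x+15]
    cs,_=cv2.findContours(mm,cv2.RETR_EXTERNAL,cv2.CHAIN_APPROX_NONE); k=max(cs,key=cv2.contourArea); print(cv2.minAreaRect(k),cv2.contourArea(k))
E
```

```text
top area 6009.5 quad [[120, 122], [56, 152], [108, 225], [166, 198]]
 hole 14.0 ((110.50001525878906, 220.50003051757812), (4.242640495300293, 4.242640495300293), 45.0)
 hole 11.0 ((159.00001525878906, 196.50003051757812), (3.535533905029297, 3.535533905029297), 45.0)
 hole 148.5 ((120.48236083984375, 186.32940673828125), (10.890902519226074, 16.719837188720703), 57.528804779052734)
 hole 15.0 ((63.500003814697266, 154.5), (4.242640495300293, 4.242640495300293), 45.0)
 hole 16.0 ((117.50000762939453, 128.5), (4.242640495300293, 4.242640495300293), 45.0)
side area 7381.5 quad [[120, 215], [130, 292], [231, 314], [227, 254], [163, 234], [173, 215]]
 hole 5.5 ((142.25, 294.7500305175781), (2.8284268379211426, 2.1213202476501465), 45.0)
 hole 63.5 ((194.89999389648438, 273.79998779296875), (8.0, 11.0), 36.869895935058594)
[175 173 170] [30 12 65] [102   6 208]
sat
 
((252.5, 172.0), (12.0, 7.0), 90.0) 75.5
sat
 
((351.0, 164.5), (9.0, 14.0), 90.0) 102.0
sat
 [[178 178 182 183 182 181 180 180 181 181 183 183 181 177 180 177 178 178
  178]
 [178 180 190 181 180 185 183 182 182 183 185 185 
[... 751 characters left out ...]
2
  179]
 [176 181 191  66   5   9   7  10   7   7   5   7   5   4  12   6 192 181
  178]
 [177 180 192  57   4   9   6   5   3   4   4   5   4   5  11   6 192 180
  177]
 [178 180 188  98  13  12  11   9   4   6   5   7   8   8  13   5 189 181
  179]
 [177 180 181 137  14   1   3   3   1   3   3   1   1   1   3  24 187 178
  180]
 [176 178 180 181 171 173 173 169 175 177 176 176 177 177 173 175 182 177
  177]
 [178 176 177 180 179 182 183 181 183 180 181 181 181 181 183 181 179 178
  175]
 [177 179 177 178 178 177 177 181 177 177 177 179 177 178 178 180 178 178
  179]
 [177 177 176 177 177 180 179 178 177 178 177 178 177 176 178 178 178 177
  177]]
((278.0, 241.5), (11.0, 12.0), 90.0) 121.0
```

View pics/comp.png

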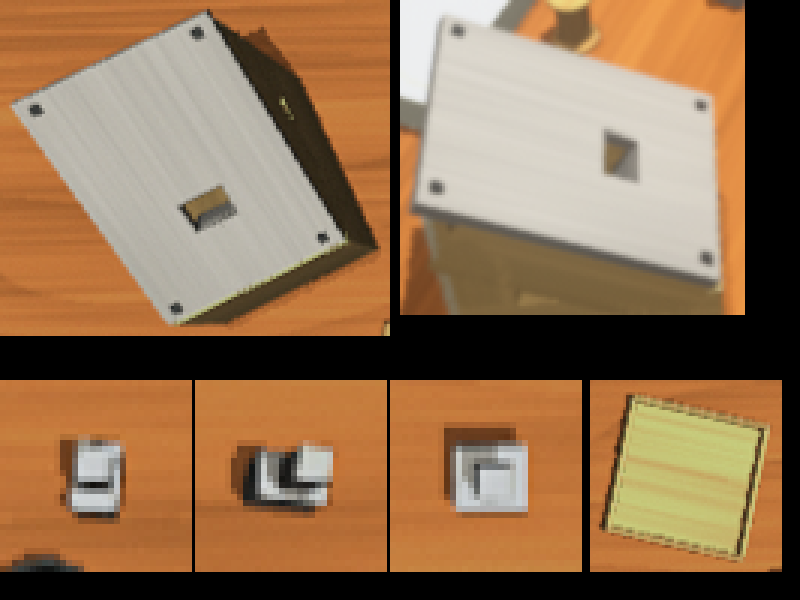

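The composite shows die 1 with a body of about 8x12 px and die 3 at about 12x12 px, so die 3 is probably the thick one. Die 2 looks thin. The slot is at raw top (121,187) and raw side (198.5,274). I'll triangulate next.

```bash
cat > h.py <<'E'
import numpy as np,cv2
from workcell import env,viewer,workorder
C={}
for n in("top","side"):
    m=viewer.camera_model(n);K=np.array([[m["fx"],0,m["cx"]],[0,m["fy"],m["cy"]],[0,0,1]])
    R=cv2.Rodrigues(np.array(m["rvec"]))[0];t=np.array(m["tvec"]).reshape(3,1);C[n]=(K,R,t)
def ray(n,p,z):
    K,R,t=C[n];d=R.T@np.linalg.solve(K,[p[0],p[1],1]);c=(-R.T@t).ravel();return c+d*(z-c[2])/d[2]
def tri(a,b):
    P=[C[n][0]@np.hstack(C[n][1:]) for n in("top","side")]
    X=cv2.triangulatePoints(P[0],P[1],np.array(a,float).reshape(2,1),np.array(b,float).reshape(2,1)).ravel();X=X[:3]/X[3]
    e=np.linalg.norm((lambda q:q[:2]/q[2])(P[1]@np.r_[X,1])-b);return X,round(float(e),2)
E
python3 - <<'E'
from h import *
np.set_printoptions(precision=4,suppress=True)
side=lambda x,y:(125+(x-400)/3-.33,222+y/3-.33)
top=[(110.5,220.5),(159,196.5),(63.5,154.5),(117.5,128.5)]
# sub-pixel dark centroids in both pictures
def cen(n,p):
    g=255-cv2.imread(f"{n}_raw.png",0).astype(float);x,y=int(round(p[0])),int(round(p[1]));w=g[y-4:y+5,x-4:x+5];w=np.clip(w-np.median(w)-25,0,None)
    yy,xx=np.mgrid[-4:5,-4:5];return (x+(w*xx).sum()/w.sum(),y+(w*yy).sum()/w.sum())
sd=[side(706,258),side(700,104),side(436,187),side(457,30)]
S=[]
for a,b in zip(top,sd):
    a2,b2=cen("top",a),cen("side",b);X,e=tri(a2,b2);S.append(X);print(np.array(a2),np.array(b),np.array(b2),X,e)
S=np.array(S);c=S.mean(0);f=(S[2]+S[3]-S[0]-S[1])[:2];l=(S[0]+S[2]-S[1]-S[3])[:2]
yaw1=np.arctan2(f[1],f[0]);yaw2=np.arctan2(-l[0],l[1]);print("centre",c,"yaw",yaw1,yaw2)
u=np.array([np.cos(yaw1),np.sin(yaw1)]);print("slot from screws",c[:2]-.026*u, "tri",tri((121.0,186.9),side(620.5,156.5)),"ray",ray("top",(121,186.9),.15),ray("side",side(620.5,156.5),.15))
q=[ray("top",p,z) for p,z in(((108,225),.116),((166,198),.116),((56,152),.214),((120,122),.214))];q=np.array(q);cc=q.mean(0);f=(q[2]+q[3]-q[0]-q[1]);y3=np.arctan2(f[1],f[0]);print("corners",q,cc,y3,cc[:2]-.026*np.array([np.cos(y3),np.sin(y3)]))
for st,sv,b in(((252.5,169.8),(234.4,203.3),(252.5,172)),((355.7,162),(263.8,146.3),(351.,164.5)),((279.7,242.5),(310.6,205.8),(278.3,241.6))):
    print("die",tri(st,sv),ray("top",st,.065),ray("side",sv,.065),"body",ray("top",b,.03))
print("tray",ray("top",(374,220),.014),[ray("top",(342+(x-590)/3-.33,188+(y-380)/3-.33),.014)[:2] for x,y in((632,395),(768,427),(742,556),(605,530))])
E
```

```text
[110.3298 220.4152] [226.67 307.67] [226.7422 307.6542] [0.5036 0.2931 0.1218] 0.31
[159.3693 196.7666] [224.67   256.3367] [225.1683 256.375 ] [0.555 0.18  0.123] 0.41
[ 63.4478 154.2239] [136.67   284.0033] [136.6777 284.0869] [0.6419 0.3567 0.2097] 0.34
[117.2677 128.2857] [143.67 231.67] [143.8228 231.7712] [0.6938 0.2442 0.2102] 0.42
centre [0.5986 0.2685 0.1662] yaw 0.4317292353799625 0.4292162290460437
slot from screws [0.575  0.2576] tri (array([0.5769, 0.2586, 0.1494]), 0.42) ray [0.5781 0.2587 0.15  ] [0.5758 0.2589 0.15  ]
corners [[0.4942 0.3011 0.116 ]
 [0.5537 0.167  0.116 ]
 [0.647  0.3704 0.214 ]
 [0.7073 0.2375 0.214 ]] [0.6005 0.269  0.165 ] 0.4278608641290388 [0.5769 0.2582]
die (array([ 0.6221, -0.033 ,  0.0639]), 0.09) [ 0.6223 -0.0329  0.065 ] [ 0.6214 -0.0319  0.065 ] body [ 0.6218 -0.0319  0.03  ]
die (array([ 0.6344, -0.2872,  0.0628]), 0.4) [ 0.6359 -0.2862  0.065 ] [ 0.6323 -0.2845  0.065 ] body [ 0.6354 -0.2831  0.03  ]
die (array([ 0.4419, -0.0959,  0.0584]), 0.43) [ 0.4439 -0.0952  0.065 ] [ 0.4396 -0.0894  0.065 ] body [ 0.4443 -0.0933  0.03  ]
tray [ 0.4935 -0.3395  0.014 ] [array([ 0.5645, -0.2959]), array([ 0.5346, -0.4102]), array([ 0.4261, -0.3825]), array([ 0.4501, -0.2681])]
```

```bash
cat >> h.py <<'E'
SLOT=np.array([.5767,.2583,.150]);YAW=.430;TRAY=np.array([.4938,-.3392])
def down(phi):
    c,s=np.cos(phi),np.sin(phi);return np.array([[-s,c,0],[c,s,0],[0,0,-1.]])
def best(p,Rs):
    "orientation, of equal ones, whose last joint turns least from zero"
    k=[(abs(q[5]),i) for i,q in enumerate(env.ik(p,R) for R in Rs) if q is not None]
    return Rs[min(k)[1]]
flip=lambda R:[R,R@np.diag([-1,-1,1.])]
def log(s): st=env.get_state();print(s,"t%.1f"%st["time"],st["tool_pos"].round(4),"open %.4f"%st["opening"],"F",np.round(st["wrist_force"],1))
def centre(xy,phi,top=.25):
    "pinch the body across its thickness: aligns and gauges it, then opens above it"
    p=lambda z:[xy[0],xy[1],z]
    R=best(p(top),flip(down(phi)));env.move_ptp(p(top),R);env.move_straight(p(.12),feed=.3)
    print("stop",env.move_straight(p(.028),feed=.12,max_force=15));env.gripper_close(10);log("pinch");w=env.get_state()["opening"]
    env.release();env.move_straight(p(.11),feed=.25);return w
def stem(xy,phi,zt=.053,up=.32):
    "grip the stem, jaws along the die's y; grasp point zt+-3mm above the die's foot"
    p=lambda z:[xy[0],xy[1],z]
    R=best(p(.11),flip(down(phi)));env.move_ptp(p(.11),R);print("stop",env.move_straight(p(zt),feed=.15,max_force=15))
    env.gripper_close(30);log("stem");env.move_straight(p(up),feed=.3)
def gaugeR():
    c,s=np.cos(YAW),np.sin(YAW);B=np.array([[c,-s,0],[s,c,0],[0,0,1.]])
    z=B@[.5,0,-.8660254];y=B@[0,1,0];return np.c_[np.cross(y,z),y,z]
E
python3 - <<'E'
from h import *
R=gaugeR()
for RR in flip(R):
  for d in(.10,-.03): print(d,env.ik(SLOT-(.053+d)*R[:,2],RR))
w=centre((.622,-.0323),np.pi/2)
if w<.024:
    stem((.622,-.0323),0)
E
```

```text
0.1 [ 0.1158545  -0.31496833  2.03101562  0.1935939   0.93244525 -1.96137327]
-0.03 [ 1.60289794e-01 -1.06591213e-03  1.98894841e+00  2.19719443e-01
  6.57642342e-01 -1.98072328e+00]
0.1 [ 0.1158545  -0.31496833  2.03101562  0.1935939   0.93244525  1.18021939]
-0.03 [ 1.60289794e-01 -1.06591213e-03  1.98894841e+00  2.19719443e-01
  6.57642342e-01  1.16086938e+00]
stop False
pinch t4.9 [ 0.622  -0.0323  0.028 ] open 0.0202 F [ 0.1  0.5 -0.5]
stop True
stem t9.3 [ 0.6201 -0.0321  0.0499] open 0.0287 F [ 0.7  0.4 -1. ]
```

```bash
python3 - <<'E'
from h import *
log("now")
a=viewer.camera("top")[:,:,::-1];b=viewer.camera("side")[:,:,::-1]
cv2.imwrite("t1.png",a);cv2.imwrite("s1.png",b)
c=np.hstack([a[90:290,150:400],b[50:250,150:400]]);cv2.imwrite("pics/after1.png",cv2.resize(c,(800,320),interpolation=cv2.INTER_CUBIC))
E
```

```text
now t10.4 [ 0.6211 -0.0321  0.3176] open 0.0289 F [-0.1  0.6 -2.1]
```

View pics/after1.png

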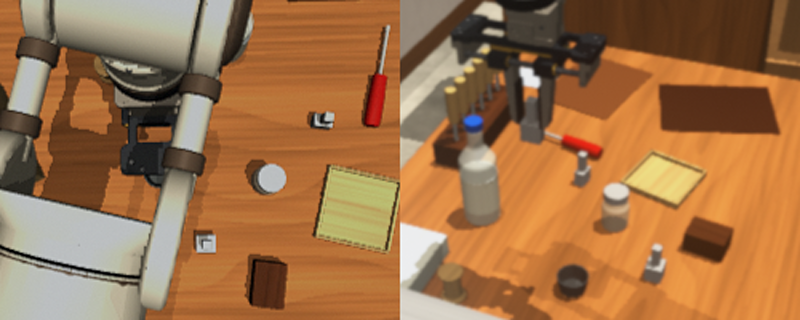

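The die hangs from the fingertips. They caught the body's top edge because I set the stem grasp 7 mm too low, and the tin may have been brushed. I'll set the die down on free bench, re-centre it and grip the stem higher.

```bash
sed -i 's/zt=.053/zt=.060/' h.py; python3 - <<'E'
from h import *
t0=cv2.imread("side_raw.png");t1=cv2.imread("s1.png")
for im in(t0,t1):
    g=cv2.cvtColor(im,cv2.COLOR_BGR2HSV)[210:250,235:275];m=((g[...,2]<90)&(g[...,1]<120)).astype(np.uint8);M=cv2.moments(m,True);print("tin px",235+M["m10"]/M["m00"],210+M["m01"]/M["m00"],M["m00"])
P=(.625,.06)
R=best([*P,.25],flip(down(0)));env.move_ptp([*P,.25],R);env.move_straight([*P,.08],feed=.25)
print("touch",env.move_straight([*P,.0475],feed=.04,max_force=6));log("down");env.release();log("rel");env.move_straight([*P,.12],feed=.25)
w=centre(P,np.pi/2,.12)
if .017<w<.024: stem(P,0)
log("end")
a=viewer.camera("top")[:,:,::-1];b=viewer.camera("side")[:,:,::-1]
cv2.imwrite("t2.png",a);cv2.imwrite("s2.png",b)
c=np.hstack([a[90:290,150:400],b[50:250,150:400]]);cv2.imwrite("pics/after2.png",cv2.resize(c,(800,320),interpolation=cv2.INTER_CUBIC))
E
```

```text
tin px 253.5609756097561 225.54268292682926 164.0
tin px 257.2773109243698 224.1218487394958 238.0
touch True
down t12.6 [0.6245 0.0601 0.0498] open 0.0291 F [-0.6  0.2  3.6]
rel t13.6 [0.6235 0.0601 0.0487] open 0.0921 F [-0.2 -0.4 -0.6]
stop False
pinch t17.7 [0.625 0.06  0.028] open 0.0202 F [ 0.7  0.2 -0.7]
stop False
stem t22.3 [0.6249 0.06   0.0599] open 0.0135 F [-0.7 -0.7 -0.2]
end t23.3 [0.6241 0.0601 0.3176] open 0.0138 F [ 0.3 -0.1 -2.1]
```

View pics/after2.png

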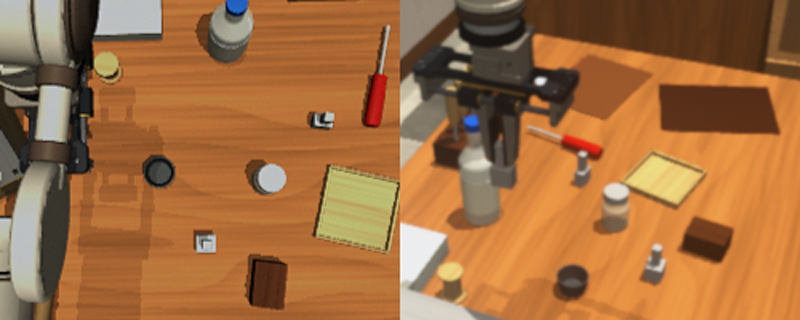

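The die is now held by its stem (opening 13.8 mm) and its body measured 20.2 mm, so it fits. The tin moved about 12 mm, from raw (244,195.5) to (249,197), which is within the limit, so I'll stay clear of it from here. The next step is inserting this die.

```bash
cat >> h.py <<'E'
def insert(zt=.060):
    G=gaugeR();z=G[:,2];at=lambda d,o=0:SLOT-(zt+d)*z+o
    R=best(at(.10),flip(G));env.move_ptp(at(.10),R);env.move_straight(at(.02),feed=.2);env.dwell(.15)
    o=at(.02)-env.get_state()["tool_pos"];print("sag",o.round(4))
    hit=env.move_straight(at(.008,o),feed=.1)
    hit=env.move_straight(at(-.032,o),feed=.06,max_force=9)
    p=env.get_state()["tool_pos"];print("hit",hit,"depth",((p-SLOT)@z+zt).round(4),"off",((p-SLOT-(((p-SLOT)@z))*z)@G[:,:2]).round(4));log("ins");return hit
def letgo():
    z=gaugeR()[:,2];env.release();p=env.get_state()["tool_pos"];env.move_straight(p-.07*z,feed=.25)
E
python3 - <<'E'
from h import *
if not insert(): letgo();log("out")
a=viewer.camera("top")[:,:,::-1];b=viewer.camera("side")[:,:,::-1]
c=np.hstack([cv2.resize(a[90:240,50:230],None,fx=2.2,fy=2.2),cv2.resize(b[190:340,110:290],None,fx=2.2,fy=2.2)]);cv2.imwrite("pics/ins1.png",c)
E
```

```text
sag [-0.0009  0.     -0.0021]
hit False depth 0.0335 off [0.0018 0.0005]
ins t26.4 [0.563  0.2525 0.172 ] open 0.0143 F [ 1.4 -0.3 -2.3]
out t28.0 [0.5316 0.2379 0.2336] open 0.0923 F [ 0.4  0.  -1.2]
```

View pics/ins1.png

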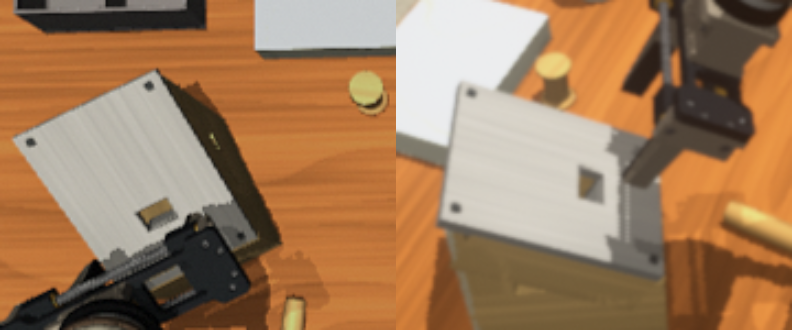

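The slot is clear, at (155,212) in the left crop and (590,183) in the right, and the die is gone, so it fell through. Next is die 2.

```bash
python3 - <<'E'
from h import *
P=(.635,-.2855)
w=centre(P,0,.29)
if .017<w<.024:
    stem(P,np.pi/2)
    o=env.get_state()["opening"];print(o)
    if .012<o<.016 and not insert(): letgo();log("out")
a=viewer.camera("top")[:,:,::-1];b=viewer.camera("side")[:,:,::-1]
c=np.vstack([np.hstack([cv2.resize(x,(400,300),interpolation=cv2.INTER_AREA) for x in(a,b)]),np.hstack([cv2.resize(a[120:240,70:230],(400,300)),cv2.resize(b[220:340,120:280],(400,300))])]);cv2.imwrite("pics/ins2.png",c);cv2.imwrite("t3.png",a)
E
```

```text
stop False
pinch t32.8 [ 0.635  -0.2855  0.028 ] open 0.0196 F [0.1 0.4 0.3]
stop False
stem t37.5 [ 0.635  -0.2856  0.0599] open 0.0138 F [-0.1 -0.9 -0.6]
0.013964829134779953
sag [-0.0009  0.0001 -0.0022]
hit False depth 0.0336 off [0.0018 0.0005]
ins t42.2 [0.5631 0.2525 0.172 ] open 0.0138 F [ 1.2  0.3 -2.3]
out t43.8 [0.5316 0.2379 0.2335] open 0.0917 F [ 0.   0.3 -0.5]
```

View pics/ins2.png

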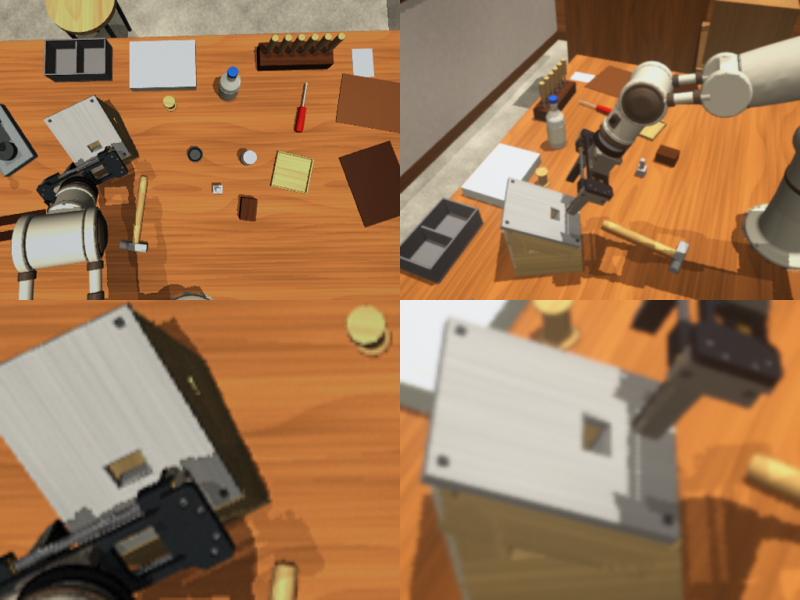

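Both thin dies, 20.2 and 19.6 mm, went through and the slot is clear again. The last die at (217,188) must be the thick one, and its image size agrees. It goes to the tray.

```bash
python3 - <<'E'
from h import *
D=(.4435,-.0945)
w=centre(D,0,.27);print("thickness/width",w)
if w>.025:
    stem(D,np.pi/2,up=.2);o=env.get_state()["opening"]
    if .012<o<.017:
        T=lambda z:[*TRAY,z]
        R=best(T(.2),flip(down(np.pi/2)));env.move_ptp(T(.2),R);env.move_straight(T(.085),feed=.25);env.dwell(.15)
        e=np.array(T(.085))-env.get_state()["tool_pos"];print("sag",e.round(4))
        print("touch",env.move_straight(np.array(T(.0635))+e,feed=.03,max_force=4));log("placed")
        env.release();p=env.get_state()["tool_pos"];env.move_straight(p+[0,0,.12],feed=.15);log("rel")
        env.move_ptp([.4,-.1,.3],R)
log("end")
a=viewer.camera("top")[:,:,::-1];b=viewer.camera("side")[:,:,::-1]
c=np.vstack([np.hstack([cv2.resize(x,(400,300),interpolation=cv2.INTER_AREA) for x in(a,b)]),np.hstack([cv2.resize(a[180:270,320:440],(400,300)),cv2.resize(b[120:210,250:370],(400,300))])]);cv2.imwrite("pics/fin.png",c);cv2.imwrite("t4.png",a)
E
```

```text
stop False
pinch t47.9 [ 0.4434 -0.0945  0.028 ] open 0.0279 F [-1.3  0.3 -0.2]
thickness/width 0.027882129422750465
stop False
stem t52.5 [ 0.4433 -0.0944  0.0598] open 0.0140 F [-0.5 -0.  -2.1]
sag [-0.0016  0.0012 -0.0029]
touch True
placed t55.5 [ 0.4923 -0.3379  0.0647] open 0.0139 F [-0.1  0.6  4. ]
rel t57.6 [ 0.491  -0.3367  0.1826] open 0.0919 F [ 0.1 -0.1 -1.1]
end t58.7 [ 0.4001 -0.1005  0.2993] open 0.0919 F [-0.8 -0.9  0.1]
```

View pics/fin.png

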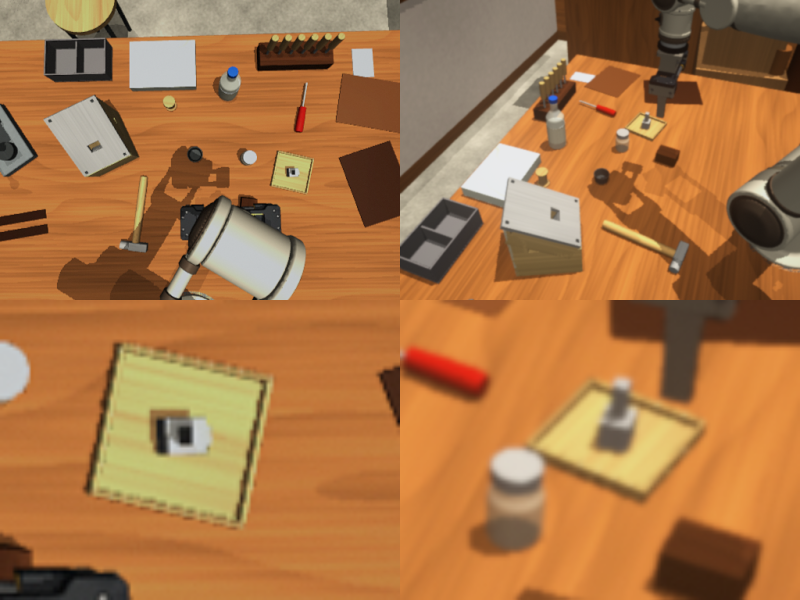

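The third die stands upright near the middle of the tray, at (182,435) in the top crop and (615,420) in the side crop. The gripper is open and clear, and the bystanders are standing, so I'll hand in.

```bash
python3 -c "
from h import *
workorder.finish_job();print(env.get_state()['time'])"
```

```text
the job is handed in; nothing more can be done
the job is handed in; nothing more can be done
```

I sorted all three dies and handed the job in; the last clock reading was 58.7 s of the 72 s allowed. I gauged thickness by pinching each body in the jaws rather than trying the thick die in the slot.

| Die (start x, y in m) | Measured thickness | Where it went |
|---|---|---|
| (0.622, -0.032) | 20.2 mm | through the slot |
| (0.635, -0.286) | 19.6 mm | through the slot |
| (0.443, -0.094) | 27.9 mm | reject tray |

- **Slot dies:** both went about 33 mm deep without the force stop tripping. After release the slot was empty in both views. I did not see them inside the catch box; that they landed there is inferred from the empty slot.
- **Tray die:** the last pictures show it standing upright near the middle of the tray, released, with the gripper open and clear of everything.
- **What went wrong:** my first stem grasp on the first die was set 7 mm too low. It caught the body's edge and also shifted the tin by about 12 mm (limit 30 mm), measured from the images. I set that die down on free bench, re-centred it and gripped it again.
- **Other readings:** the arm sagged 2–3 mm when carrying a die, which I corrected for before each insertion and the placing. The other bystanders look unmoved in the last pictures, though I measured only the tin.

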